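# Unstack the lids and close each storage box with its own

### The arm

A 6-joint arm with a two-finger parallel gripper is mounted at the origin on a cart in front of the work surface, level with it; the furniture and walls round the work are solid. World frame = base frame: x ahead of the robot, y to its left, z up, the work surface at z = 0. Lengths are in m, angles in rad, forces in N, time in s.
With the tool pointing down it reaches from about 0.375 to 0.975 m from the base axis. Payload 3.8 kg.
Tool frame: the origin (TCP) lies where the fingers leave the gripper's body, on its centre line; the fingertips stand 73 mm ahead of it and the grasp point (between the pads) lies 54 mm ahead of it (nose_length is the distance from the TCP to the fingertips, in m); z points along the fingers, y is the line along which they close (so a half turn about z gives the same grasp; the last joint's range is limited). The gripper opens to 85 mm and grips with 20 to 120 N. Pads are 22 mm wide; open, the fingers measure 114 mm over their backs; the gripper's body (76 mm by 85 mm) begins 54 mm behind the grasp point. The pads swing forward as they close: fully open they stand 13 mm farther back than shut.
Start: joints at [1.067, 0.264, 1.604, -0, 1.274, -0.037], TCP at [0.304, 0.603, 0.304] pointing down, gripper open.
Joint ranges: [-2.63, 2.63], [-0.94, 2.18], [0.31, 2.57], [-1.31, 4.45], [0, 2.66], [-2.55, 2.55]. Speed limits (rad/s): [2.57, 2.57, 3.14, 3.14, 3.14, 3.14].

### API

Orientations are given as a rotation vector (axis times angle).
In Python, from workcell import read_state, read_camera, calibration, finish_job, look_for, cut_out, tip_of, nose_length gives the robot as it stands.
- The arm moves only by the tool step_arm, never from a script. Its argument "targets" is a list of rows, each a list of 3 entries, a list of its own where there are three numbers: the turn, a rotation vector about the tool's x, y, z in rad, then the shift along the tool's x, y, z in mm, then the finger opening in mm, from 0 to 85.4. In form: [[[ax, ay, az], [x, y, z], grip], ...]. A call has 1 to 5 rows; each row shifts and turns the commanded pose from where the row before left it, along the tool's axes as they then stand; what a row does not reach is not made up. A row lasts 1/12 s, in which the tool goes at most 41.7 mm and 7.16 degrees, less where a joint would pass 70% of its speed; a pose out of reach is approached as far as the arm can. A call with a gripper value outside its range is refused whole. The fingers move at their own pace and stop on an object; "grip_force" is the grip in N (left out, the last holds). Time passes only in rows, so rows that do not move let the fingers close. It gives the time, the measured TCP pose, the force, the opening and the grip force at its end, in the units of the state.
- read_state(): the state, without advancing time (a new reading comes with each control period).
- read_camera(name): name is "side" or "top"; returns the picture (384x512x3 uint8, red, green, blue); there is no depth.
- calibration(name): a dict with "camera_matrix" (3x3 intrinsics, pixels), "dist_coeffs" ([k1, k2, p1, p2, k3] as OpenCV has them; the pictures are not rectified), "R" (3x3) and "t" (3): a world point X has camera coordinates R X + t. Camera axes: x right, y down, z forward; pixel columns grow to the right and rows downward; lengths in m; the calibration is good to about 2 mm. A picture is of the moment at which its call begins. calibration takes no time and is no camera call.
- finish_job(): hands the job in; it is judged then, once.
Trained networks look in the newest picture that a camera, given by its name, has taken for a name from the list of things; names that differ only in an ending like _2 or _b are one class to them, and where a whole thing is asked for, a point or a joint stands for the part that bears it (a point fixed in the world has none). Each returns a list of dicts, best first, with "score" (0 to 1); they miss things now and then, are a little off and sometimes report something else, mostly with a low value. They report only what shows in the picture. A call takes as long as a camera call. They do not tell look-alikes from the thing itself.
- look_for(camera, query): "extent" ([left, top, right, bottom] in pixels, round what is visible of it).
- cut_out(camera, query): "region" (384x512 bool, what is visible of it) and "extent" ([left, top, right, bottom] in pixels, round what is visible of it).
- tip_of(camera, query): "at" ([row, column] in pixels: a listed point, or the origin of a listed thing).
The state is a dict: "time": time; "q": joint angles; "joint_vel": joint speeds; "joint_torque": joint torques, N m; "tool_pos": TCP position; "tcp_rot": TCP orientation; "wrist_force": force on the tool from outside, world axes, zero at the start; "torque": the same for the moment, N m; "width": opening from 0.0 (shut) to 1.0 (fully open); "grip_force": force on a finger pad.
Only numpy, scipy, OpenCV 4.12 (cv2) and the standard library are available. Lean on these libraries where they do the work, as an engineer would, in place of code of your own. Each camera call takes 0.05 s, during which the arm holds its last target. There are 200 camera calls.

### The job

Four open white storage boxes stand on the worktop, and their wooden lids lie beside them in one stack. Take the stack apart and close every box with the lid of its own length, plug downward in the opening, so that each lid lies flat and square on the rim. Leave the jam jar and the garlic where they are.

Things in the scene. Friction and masses are not known exactly. Their poses are not given: they have to be found in the camera images.
- lid_large_center (a point): longest lid, loose; at the start it is the bottom of the stack. A light beech slab 126 long x 54 wide x 20 thick, with a dark rubber plug 92 x 20, 5 deep, centred under it (25 high in all). Point: centre of the wooden slab, half-way through its 20 mm (15 above the plug's underside). x along its length, y across its 54 mm width, z up; a half turn about z is the same.
- lid_medium_center (a point): second longest lid, loose; at the start second from the bottom of the stack. A light beech slab 106 long x 54 wide x 20 thick, with a dark rubber plug 72 x 20, 5 deep, centred under it (25 high in all). Point: centre of the wooden slab, half-way through its 20 mm (15 above the plug's underside). x along its length, y across its 54 mm width, z up; a half turn about z is the same.
- lid_small_center (a point): third longest lid, loose; at the start second from the top of the stack. A light beech slab 86 long x 54 wide x 20 thick, with a dark rubber plug 52 x 20, 5 deep, centred under it (25 high in all). Point: centre of the wooden slab, half-way through its 20 mm (15 above the plug's underside). x along its length, y across its 54 mm width, z up; a half turn about z is the same.
- lid_mini_center (a point): shortest lid, loose; at the start it is the top of the stack. A light beech slab 66 long x 54 wide x 20 thick, with a dark rubber plug 32 x 20, 5 deep, centred under it (25 high in all). Point: centre of the wooden slab, half-way through its 20 mm (15 above the plug's underside). x along its length, y across its 54 mm width, z up; a half turn about z is the same.
- box_large_rim (a point): longest box: open white ceramic box 126 long x 54 wide x 68 high, walls 9 thick, opening 108 x 36; too heavy to shift. The 126 mm lid belongs on it. Point: centre of the opening, level with the rim (68 above the worktop). x along its length, y across, z up.
- box_medium_rim (a point): second longest box: open white ceramic box 106 long x 54 wide x 68 high, walls 9 thick, opening 88 x 36; too heavy to shift. The 106 mm lid belongs on it. Point: centre of the opening, level with the rim (68 above the worktop). x along its length, y across, z up.
- box_small_rim (a point): third longest box: open white ceramic box 86 long x 54 wide x 68 high, walls 9 thick, opening 68 x 36; too heavy to shift. The 86 mm lid belongs on it. Point: centre of the opening, level with the rim (68 above the worktop). x along its length, y across, z up.
- box_mini_rim (a point): shortest box: open white ceramic box 66 long x 54 wide x 68 high, walls 9 thick, opening 48 x 36; too heavy to shift. The 66 mm lid belongs on it. Point: centre of the opening, level with the rim (68 above the worktop). x along its length, y across, z up.
- jam_jar_center (a point): bystander: jam jar with red cap, 65 across, 97 high. Point: its centre, 48 above its foot. z up.
- garlic_center (a point): bystander: garlic bulb, 60 across, 59 high. Point: its centre, 30 above its foot. z up. (Wall cabinets hang over the rear of the worktop right of y = 0.15 m: underside 0.56 m above it, doors 0.58 m ahead of the base axis, a handle 45 mm farther out; draw the arm in on wide swings.)
Not all that is in view belongs to the job. What is shaped like the part that bears lid_mini_center but turquoise is not meant.

How it is judged:
At the end, for the whole second after the job is handed in: Each lid lies on the box of its own length: centred within 9.5 mm along and across, lengthwise aligned within 0.18 rad (either way round), flat within 0.06 rad, slab seated on the rim (slab centre 7 to 12.5 mm above it), released and at rest (x of lid_large_center in the frame of box_large_rim between -0.0095 and 0.0095 m and y of lid_large_center in the frame of box_large_rim between -0.0095 and 0.0095 m and z of lid_large_center in the frame of box_large_rim between 0.007 and 0.0125 m and angle between the x axis of lid_large_center and the x axis of box_large_rim, either way round below 0.18 rad and angle between each of lid_large_center, lid_medium_center, lid_small_center, lid_mini_center's own z axis and vertical below 0.06 rad and linear speed of each of lid_large, lid_medium, lid_small, lid_mini below 0.02 m/s and contact force between each of lid_large, lid_medium, lid_small, lid_mini and the fingers below 0.05 N and x of lid_medium_center in the frame of box_medium_rim between -0.0095 and 0.0095 m and y of lid_medium_center in the frame of box_medium_rim between -0.0095 and 0.0095 m and z of lid_medium_center in the frame of box_medium_rim between 0.007 and 0.0125 m and angle between the x axis of lid_medium_center and the x axis of box_medium_rim, either way round below 0.18 rad and x of lid_small_center in the frame of box_small_rim between -0.0095 and 0.0095 m and y of lid_small_center in the frame of box_small_rim between -0.0095 and 0.0095 m and z of lid_small_center in the frame of box_small_rim between 0.007 and 0.0125 m and angle between the x axis of lid_small_center and the x axis of box_small_rim, either way round below 0.18 rad and x of lid_mini_center in the frame of box_mini_rim between -0.0095 and 0.0095 m and y of lid_mini_center in the frame of box_mini_rim between -0.0095 and 0.0095 m and z of lid_mini_center in the frame of box_mini_rim between 0.007 and 0.0125 m and angle between the x axis of lid_mini_center and the x axis of box_mini_rim, either way round below 0.18 rad); the robot touches nothing.
It fails at once if the jam jar is shifted by more than 30 mm (distance of jam_jar_center from where it was at the start of the episode above 0.03 m).
It fails at once if the garlic is shifted by more than 30 mm (distance of garlic_center from where it was at the start of the episode above 0.03 m).
It also fails if it takes over 112 s, if anything falls off the work surface, if the arm or the gripper's body presses on something with over 40 N, if the wrist force passes 120 N, or if a joint passes its speed limit or range.

## Working session

There is one attempt and no reset: what is moved stays moved. The work goes in short steps, Python scripts to look and compute and a tool call to move; the robot and the scene stay as the last step left them, time stands still between calls to the robot, and variables do not carry over. Pictures are saved under pics/ and viewed, at most 14 in all, crops included, and the job is handed in when it is done.

Besides the shell and the picture viewer there is one more tool, called after "Call:" by a JSON object that holds its "api" and its "payload". step_arm: Moves the arm, as the interface text tells. Its arguments: {"type":"object","properties":{"targets":{"type":"array","items":{"type":"array"}},"grip_force":{"type":"number"}},"required":["targets"]}

```bash
mkdir -p pics; ls; cat > h.py <<'E'
import numpy as np, cv2
from workcell import *
def save(n,f,crop=None,s=1):
    im=read_camera(n)
    if crop: im=im[crop[1]:crop[3],crop[0]:crop[2]]
    im=cv2.resize(im,None,fx=s,fy=s,interpolation=cv2.INTER_CUBIC)
    cv2.imwrite('pics/'+f,im[:,:,::-1])
def ray(n,u,v):
    c=calibration(n);K=np.array(c['camera_matrix']);D=np.array(c['dist_coeffs']);R=np.array(c['R']);t=np.array(c['t'])
    p=cv2.undistortPoints(np.array([[[u,v]]],float),K,D)[0,0]
    return -R.T@t, R.T@np.array([p[0],p[1],1])
def atz(n,u,v,z):
    o,d=ray(n,u,v); return o+d*(z-o[2])/d[2]
def tri(a,b):
    (o1,d1),(o2,d2)=ray(*a),ray(*b)
    A=np.stack([d1,-d2],1);s=np.linalg.lstsq(A,o2-o1,rcond=None)[0]
    p,q=o1+s[0]*d1,o2+s[1]*d2
    return (p+q)/2,np.linalg.norm(p-q)
def proj(n,X):
    c=calibration(n);return cv2.projectPoints(np.array(X,float).reshape(-1,3),cv2.Rodrigues(np.array(c['R']))[0],np.array(c['t']),np.array(c['camera_matrix']),np.array(c['dist_coeffs']))[0].reshape(-1,2)
E
python3 - <<'E'
from h import *
np.set_printoptions(precision=3,suppress=True)
a=[]
for n in('side','top'):
    save(n,n+'0.png',s=1.5); c=calibration(n);R=np.array(c['R']);print(n,-R.T@np.array(c['t']),R.tolist(),c['camera_matrix'])
print(nose_length, read_state())
for q in['lid_large','lid_medium','lid_small','lid_mini','box_large','box_medium','box_small','box_mini','jam_jar','garlic']:
    p=q+('_rim' if 'box' in q else '_center')
    r={}
    for n in('side','top'):
        r[n]=[(np.round(x['at']).tolist(),round(x['score'],2)) for x in tip_of(n,p)[:3]]
    print(q,r)
E
```

```text
pics
side [0.349 1.305 0.739] [[-0.9853855756035016, -0.16900906459752812, 0.021241550706682797], [-0.0954504162113765, 0.4445728016790745, -0.8906426006273748], [0.14108325711306435, -0.879653886532133, -0.4542076116395257]] [[488.739   0.    255.936]
 [  0.    488.739 189.224]
 [  0.      0.      1.   ]]
top [0.423 0.038 1.316] [[0.01730541701344803, -0.9993581344240474, 0.03136625101089648], [-0.9939621252927178, -0.020594602843192006, -0.10777363229155333], [0.10835043158923928, -0.029311797867396218, -0.9936805334111194]] [[384.102   0.    258.145]
 [  0.    384.102 192.297]
 [  0.      0.      1.   ]]
0.0726 {'time': 0.1, 'q': array([ 1.067,  0.265,  1.605,  0.   ,  1.274, -0.037]), 'joint_vel': array([-0.001, -0.001, -0.003,  0.001,  0.   ,  0.001]), 'joint_torque': array([  0.001, -51.67 , -36.859,  -0.   ,   0.006,   0.   ]), 'tool_pos': array([0.304, 0.602, 0.303]), 'tcp_rot': array([-0.726, -3.056,  0.003]), 'wrist_force': array([ 0.11 ,  0.498, -0.426]), 'torque': array([ 0.022, -0.009,  0.014]), 'grip_force': 0.0, 'width': 0.996673647538584}
lid_large {'side': [([200.0, 
[... 215 characters left out ...]
266.0], 0.61)]}
lid_mini {'side': [([181.0, 286.0], 0.71), ([223.0, 284.0], 0.54), ([274.0, 271.0], 0.24)], 'top': [([223.0, 224.0], 0.73), ([218.0, 266.0], 0.71), ([221.0, 377.0], 0.57)]}
box_large {'side': [([140.0, 298.0], 0.87)], 'top': []}
box_medium {'side': [([272.0, 272.0], 0.92)], 'top': [([225.0, 127.0], 0.73), ([217.0, 316.0], 0.15)]}
box_small {'side': [([165.0, 290.0], 0.7)], 'top': [([215.0, 317.0], 0.85)]}
box_mini {'side': [([237.0, 269.0], 0.94)], 'top': [([216.0, 178.0], 0.95), ([160.0, 159.0], 0.42)]}
jam_jar {'side': [([248.0, 189.0], 0.86)], 'top': [([155.0, 157.0], 0.86), ([221.0, 265.0], 0.54)]}
garlic {'side': [([233.0, 197.0], 0.65)], 'top': [([158.0, 186.0], 0.58)]}
```

View pics/side0.png

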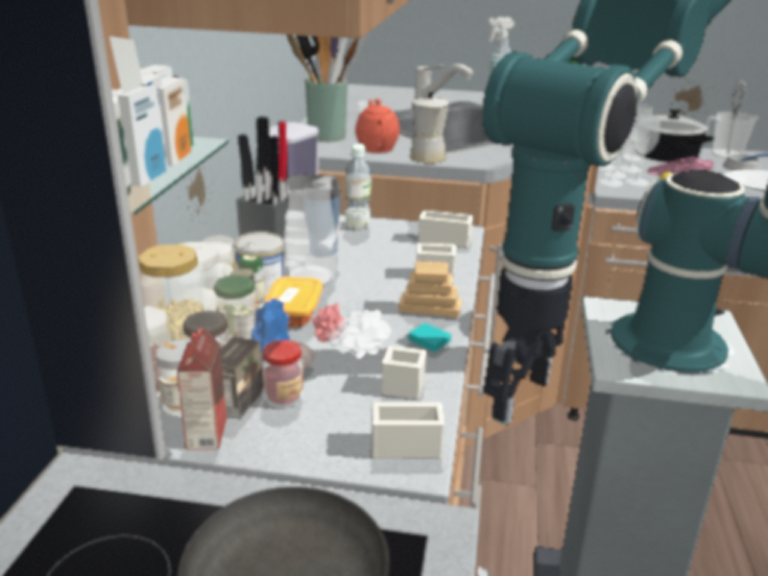

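View pics/top0.png

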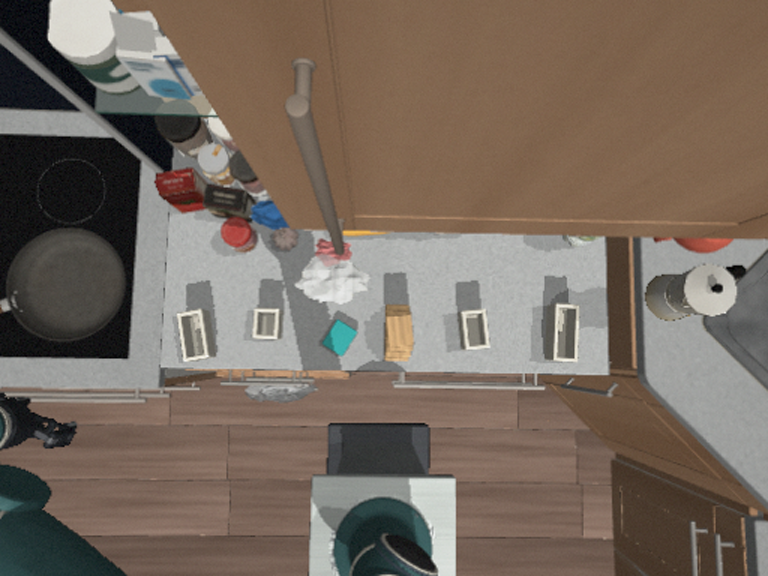

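Side view (768-px picture): medium box (407,430), mini (404,372), small (436,260), large (445,228), stack (431,290), turquoise decoy (430,336). Top view: medium (193,334), mini (266,323), stack (399,332), small (474,329), large (566,332), decoy (340,338). The jar is at (238,235) and the garlic at (285,238).

Candidates for the mini lid are the turquoise block at top (340,338) and the beech stack at (399,332). I choose the beech stack. Next I fit models to the masks.

```bash
cat >> h.py <<'E'
from scipy.optimize import minimize
def boxpts(x,y,th,L,z0,z1,W=.054):
    c,s=np.cos(th),np.sin(th)
    return np.array([[x+c*a-s*b,y+s*a+c*b,z] for a in(-L/2,L/2) for b in(-W/2,W/2) for z in(z0,z1)])
def hull(n,P,S=4):
    h=cv2.convexHull(proj(n,P).astype(np.float32))
    m=np.zeros((384*S,512*S),np.uint8);cv2.fillConvexPoly(m,np.round((h+.5)*S-.5).astype(int),1);return m>0
def iou(a,b): return (a&b).sum()/max(1,(a|b).sum())
def fit(masks,L,z0,z1,x0,W=.054):
    big={n:cv2.resize(m.astype(np.uint8),None,fx=4,fy=4,interpolation=cv2.INTER_NEAREST)>0 for n,m in masks.items()}
    f=lambda p:-sum(iou(hull(n,boxpts(p[0]/100,p[1]/100,p[2]/10,L,z0,z1,W)),m) for n,m in big.items())
    r=minimize(f,[x0[0]*100,x0[1]*100,x0[2]*10],method='Nelder-Mead',options=dict(initial_simplex=[[x0[0]*100+a,x0[1]*100+b,x0[2]*10+c] for a,b,c in((0,0,0),(1,0,0),(0,1,0),(0,0,1))],xatol=.01,fatol=1e-4))
    return r.x/[100,100,10],-r.fun/len(big)
E
python3 - <<'E'
from h import *
np.set_printoptions(precision=4,suppress=True)
ims={n:read_camera(n) for n in('side','top')}
tops={'large':(566,332),'medium':(193,334),'small':(474,329),'mini':(266,323)}
sides={'large':(445,228),'medium':(407,430),'small':(436,260),'mini':(404,372)}
L=dict(large=.126,medium=.106,small=.086,mini=.066)
ov={n:cv2.resize(ims[n],None,fx=4,fy=4)[:,:,::-1].copy() for n in ims}
def white(n,c):
    im=ims[n]; h=cv2.cvtColor(im,cv2.COLOR_RGB2HSV)
    return im[c[1]-3:c[1]+4,c[0]-3:c[0]+4].reshape(-1,3).mean(0)
def best(n,q,c):
    r=[x for x in cut_out(n,q) if np.hypot((x['extent'][0]+x['extent'][2])/2-c[0],(x['extent'][1]+x['extent'][3])/2-c[1])<25]
    return (r[0]['region'],r[0]['score'],r[0]['extent']) if r else None
for k in tops:
    m={}
    for n,d in(('top',tops),('side',sides)):
        c=np.array(d[k])/1.5
        for kk in [k]+[j for j in tops if j!=k]:
            b=best(n,f'box_{kk}_rim',c)
            if b: m[n]=b[0];break
    x0=atz('top',tops[k][0]/1.5,tops[k][1]/1.5,.06)
    g,rim=tri(('top',*np.array(tops[k])/1.5),('side',*np.array(sides[k])/1.5)); print(k,'tri',g,rim)
    for sub in (list(m),['top'],['side']):
        if all(s in m for s in sub):
            p,v=fit({s:m[s] for s in sub},L[k],0,.068,(x0[0],x0[1],0));print(k,sub,p,round(v,3))
            if len(sub)==len(m) and sub==list(m): P=p
    for n in ims:
        q=proj(n,boxpts(*P,L[k],0,.068))
        qq=proj(n,boxpts(*P,L[k],.068,.068))[[0,2,6,4]]
        cv2.polylines(ov[n],[np.round(qq*4+1.5).astype(int)],True,(0,0,255),1)
        qq=proj(n,boxpts(*P,L[k]-.018,.068,.068,.036))[[0,2,6,4]]
        cv2.polylines(ov[n],[np.round(qq*4+1.5).astype(int)],True,(0,255,0),1)
        qq=proj(n,boxpts(*P,L[k],0,0))[[0,2,6,4]]
        cv2.polylines(ov[n],[np.round(qq*4+1.5).astype(int)],True,(255,0,0),1)
t=ov['top'][780:1000,420:1620]; s=ov['side'][520:1260,900:1300]
A=np.vstack([np.hstack([t[:,:400],t[:,400:800]]),np.hstack([t[:,800:],np.zeros((220,400,3),np.uint8)])])
cv2.imwrite('pics/ovt.png',A); cv2.imwrite('pics/ovs.png',cv2.resize(s,None,fx=.8,fy=.8))
E
```

```text
large tri [ 0.4721 -0.4019  0.0312] 0.001402410986423988
large ['top', 'side'] [ 0.4723 -0.3893 -0.0656] 0.915
large ['top'] [ 0.4708 -0.3885 -0.0537] 0.928
large ['side'] [ 0.4721 -0.3923 -0.0071] 0.914
medium tri [0.4517 0.4221 0.0397] 0.002675990380308912
medium ['top', 'side'] [0.4524 0.4161 0.2046] 0.937
medium ['top'] [0.4518 0.4161 0.2003] 0.938
medium ['side'] [0.4536 0.4146 0.2316] 0.952
small tri [ 0.4737 -0.1941  0.038 ] 0.003027821874367682
small ['top', 'side'] [ 0.4752 -0.1913  0.0881] 0.728
small ['top'] [ 0.4745 -0.1908  0.1312] 0.94
small ['side'] [ 0.4802 -0.2312  0.1647] 0.543
mini tri [0.4788 0.2659 0.0378] 0.0021389227307578866
mini ['top', 'side'] [ 0.48    0.2622 -0.0189] 0.9
mini ['top'] [ 0.4784  0.2629 -0.0589] 0.921
mini ['side'] [0.4811 0.2599 0.0178] 0.909
```

View pics/ovt.png

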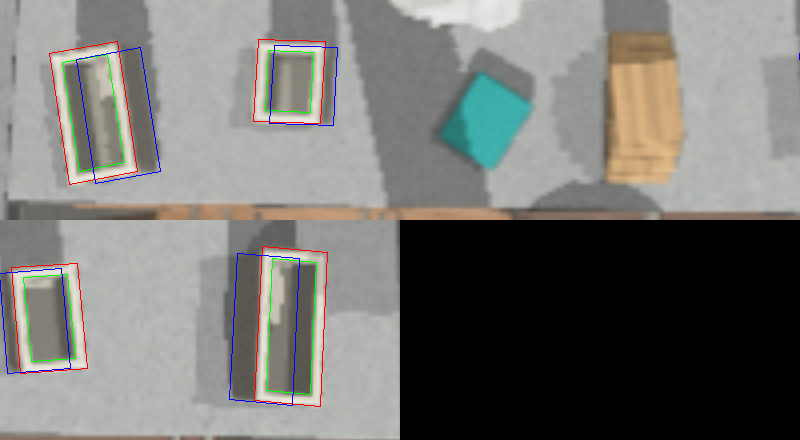

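View pics/ovs.png

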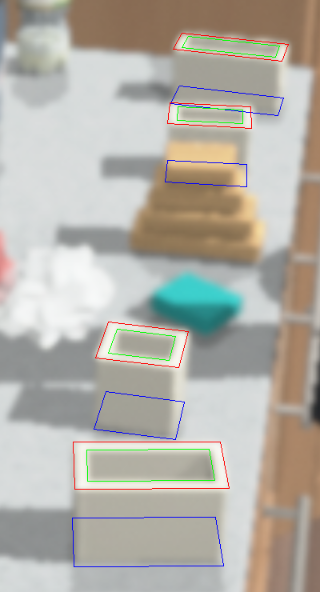

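The overlays match all four rims. Now the stack.

```bash
cat >> h.py <<'E'
LEN=dict(large=.126,medium=.106,small=.086,mini=.066)
def woodmask(n,im,roi):
    h=cv2.cvtColor(im,cv2.COLOR_RGB2HSV).astype(int)
    m=(h[...,0]>8)&(h[...,0]<28)&(h[...,1]>75)&(h[...,2]>60)
    r=np.zeros_like(m);r[roi[1]:roi[3],roi[0]:roi[2]]=1;m&=r
    k,l,s,_=cv2.connectedComponentsWithStats(m.astype(np.uint8))
    return l==1+np.argmax(s[1:,4])
def stackfit(names,zs0,x0,roi,S=4,tag=None):
    """names bottom to top; fits common pose then one per lid"""
    ims={n:read_camera(n) for n in('side','top')}
    M={n:woodmask(n,ims[n],roi[n]) for n in ims}
    B={n:cv2.resize(m.astype(np.uint8),None,fx=S,fy=S,interpolation=cv2.INTER_NEAREST)>0 for n,m in M.items()}
    def ren(P,n):
        m=np.zeros((384*S,512*S),bool)
        for (x,y,t),k,z in zip(P,names,zs0):
            m|=hull(n,boxpts(x,y,t,LEN[k],z,z+.02),S)
        return m
    sc=np.array([.01,.01,.1])
    def f(v,N):
        P=np.tile(v*sc,(N,1)) if len(v)==3 else v.reshape(-1,3)*sc
        return -sum(iou(ren(P,n),B[n]) for n in B)+ (0 if len(v)==3 else .002*np.sum((v.reshape(-1,3)-v.reshape(-1,3).mean(0))**2))
    N=len(names);v=np.array(x0)/sc
    r=minimize(f,v,args=(N,),method='Nelder-Mead',options=dict(initial_simplex=np.vstack([v,v+np.eye(3)]),fatol=1e-4,xatol=.01))
    print('common',r.x*sc,-r.fun/2)
    if N>1:
        v=np.tile(r.x,N)
        for _ in range(2):
            r=minimize(f,v,args=(N,),method='Powell',options=dict(maxiter=3,ftol=1e-4,xtol=.01));v=r.x
    P=r.x.reshape(-1,3)*sc;print('ious',[round(iou(ren(P,n),B[n]),3) for n in B])
    if tag:
        o=[]
        for n in('top','side'):
            x,y,X,Y=roi[n];a=cv2.resize(ims[n][y:Y,x:X],None,fx=8,fy=8,interpolation=cv2.INTER_CUBIC)[:,:,::-1].copy()
            for p,k,z in zip(P,names,zs0):
                q=(proj(n,boxpts(*p,LEN[k],z+.02,z+.02))[[0,2,6,4]]-[x,y])*8+3.5
                cv2.polylines(a,[np.round(q).astype(int)],True,(0,0,255),1)
            o.append(cv2.resize(a,(390,int(a.shape[0]*390/a.shape[1]))))
        H=max(a.shape[0] for a in o);cv2.imwrite('pics/'+tag,np.hstack([cv2.copyMakeBorder(a,0,H-a.shape[0],0,0,0) for a in o])[:600])
    for k,p in zip(names,P): print(k,np.round(p,4))
    return P
E
python3 - <<'E'
from h import *
np.set_printoptions(precision=4,suppress=True)
print(tri(('top',266,218),('side',286,181)))
stackfit(['large','medium','small','mini'],[.005,.03,.055,.08],(.46,0.01,0),dict(top=(248,195,290,246),side=(262,168,312,214)),tag='st.png')
E
```

```text
(array([ 0.4726, -0.0244,  0.0904]), np.float64(0.003226178148070024))
common [ 0.4664 -0.0237  0.034 ] 0.9139784263816291Traceback (most recent call last):
  File "<stdin>", line 4, in <module>
  File "h.py", line 61, in stackfit
    r=minimize(f,v,args=(N,),method='Powell',options=dict(maxiter=3,ftol=1e-4,xtol=.01));v=r.x
    res = _minimize_powell(fun, x0, args, callback, bounds, **options)
    fval, x, direc1 = _linesearch_powell(func, x, direc1,
                      ~~~~~~~~~~~~~~~~~~^^^^^^^^^^^^^^^^^
                                         tol=xtol * 100,
                                         ^^^^^^^^^^^^^^^
                                         lower_bound=lower_bound,
                                         ^^^^^^^^^^^^^^^^^^^^^^^^
                                         upper_bound=upper_bound,
                                         ^^^^^^^^^^^^^^^^^^^^^^^^
                                         fval=fval)
                                         ^^^^^^^^^^
    res = _recover_from_bracket_error(_minimize_scalar_brent,
                                      myfun
[... 496 characters left out ...]
4, in <genexpr>
    return -sum(iou(ren(P,n),B[n]) for n in B)+ (0 if len(v)==3 else .002*np.sum((v.reshape(-1,3)-v.reshape(-1,3).mean(0))**2))
                    ~~~^^^^^
  File "h.py", line 49, in ren
    m|=hull(n,boxpts(x,y,t,LEN[k],z,z+.02),S)
       ~~~~^^^^^^^^^^^^^^^^^^^^^^^^^^^^^^^^^^
  File "h.py", line 26, in hull
    h=cv2.convexHull(proj(n,P).astype(np.float32))
                     ~~~~^^^^^
  File "h.py", line 20, in proj
    c=calibration(n);return cv2.projectPoints(np.array(X,float).reshape(-1,3),cv2.Rodrigues(np.array(c['R']))[0],np.array(c['t']),np.array(c['camera_matrix']),np.array(c['dist_coeffs']))[0].reshape(-1,2)
ValueError: time passes only in moves, steps and waits
```

```bash
sed -i 's/^from workcell import \*/from workcell import *\nimport workcell\n_C={}\ndef calibration(n):\n    if n not in _C: _C[n]=workcell.calibration(n)\n    return _C[n]/' h.py
sed -i "s/method='Powell',options/method='Powell',bounds=[(a-w,a+w) for a,w in zip(v,np.tile([1.5,1.5,2.5],N))],options/" h.py
python3 - <<'E'
from h import *
np.set_printoptions(precision=4,suppress=True)
stackfit(['large','medium','small','mini'],[.005,.03,.055,.08],(.466,-0.024,0.03),dict(top=(248,195,290,246),side=(262,168,312,214)),tag='st.png')
s=read_state();print(s['time'])
E
```

```text
common [ 0.4659 -0.0236  0.033 ] 0.9149871845922493
ious [np.float64(0.891), np.float64(0.953)]
large [ 0.4666 -0.0254  0.0361]
medium [ 0.4623 -0.0235  0.0225]
small [ 0.467  -0.0236  0.0446]
mini [ 0.4663 -0.0229  0.0614]
1.95
```

View pics/st.png

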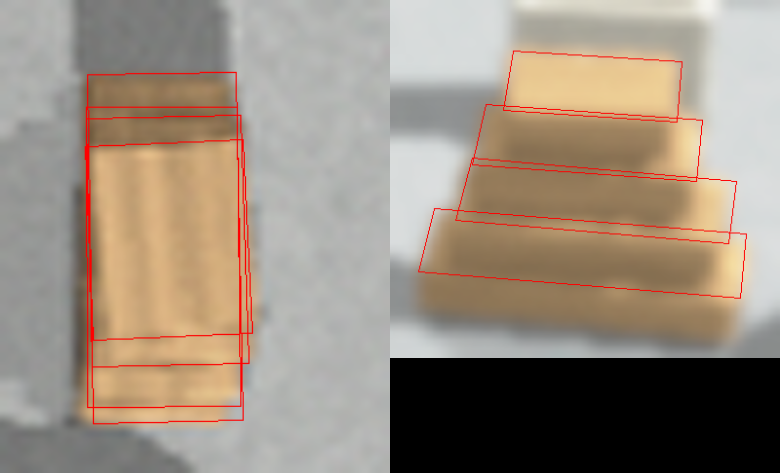

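The lids fit the picture: mini's top face lies at crop (90–250, 140–340) in the top view. My choice is confirmed, since the stack's top lid is beech and the turquoise block stands apart. Now I plan the approach.

```bash
cat >> h.py <<'E'
def plan(x,y,z,th):
    s=read_state();R=cv2.Rodrigues(np.array(s['tcp_rot']))[0]
    ty=R[:,1];psi=np.arctan2(-ty[0],ty[1]);d=(th-psi+np.pi/2)%np.pi-np.pi/2
    Rz=cv2.Rodrigues(np.array([0,0,d]))[0]
    # desired: exactly down at new yaw
    p=psi+d; Y=np.array([-np.sin(p),np.cos(p),0]);Z=np.array([0,0,-1.]);X=np.cross(Y,Z);Rd=np.stack([X,Y,Z],1)
    turn=cv2.Rodrigues(R.T@Rd)[0].ravel();sh=1000*Rd.T@(np.array([x,y,z])-s['tool_pos'])
    print('t',round(s['time'],2),'pos',np.round(s['tool_pos'],4),'turn',np.round(turn,4),'then shift',np.round(sh,1),'w',round(s['width'],3),'gf',round(s['grip_force'],1),'q',np.round(s['q'],2),'F',np.round(s['wrist_force'],1))
E
python3 -c "
from h import *
plan(.4663,-.0229,.20,.05)"
```

```text
t 1.95 pos [0.3038 0.6028 0.3039] turn [-0.     -0.     -0.5168] then shift [-131.  -633.   103.9] w 1.001 gf 0.0 q [ 1.07  0.26  1.6   0.    1.27 -0.04] F [-0.2  0.   0.3]
```

Call:
{"api": "step_arm", "payload": {"targets": [[[0,0,-0.1034],[0,0,0],85],[[0,0,-0.1034],[0,0,0],85],[[0,0,-0.1034],[0,0,0],85],[[0,0,-0.1034],[0,0,0],85],[[0,0,-0.1034],[0,0,0],85]], "grip_force": 40}}

```text
time: 2.37
tool_pos: [0.3038, 0.6028, 0.3039]
tcp_rot: [0.087, -3.14, 0.0]
wrist_force: [0.3, 1.1, 0.4]
width: 0.997
grip_force: 0.0
```

Call:
{"api": "step_arm", "payload": {"targets": [[[0,0,0],[-8,-39,5],85],[[0,0,0],[-8,-39,5],85],[[0,0,0],[-8,-39,5],85],[[0,0,0],[-8,-39,5],85],[[0,0,0],[-8,-39,5],85]]}}

```text
time: 2.78
tool_pos: [0.3535, 0.4084, 0.2787]
tcp_rot: [-0.08, 3.14, 0.0]
wrist_force: [1.3, -0.5, 0.1]
width: 0.995
grip_force: 0.0
```

Call:
{"api": "step_arm", "payload": {"targets": [[[0,0,0],[-8,-39,5],85],[[0,0,0],[-8,-39,5],85],[[0,0,0],[-8,-39,5],85],[[0,0,0],[-8,-39,5],85],[[0,0,0],[-8,-39,5],85]]}}

```text
time: 3.2
tool_pos: [0.4033, 0.2155, 0.254]
tcp_rot: [-0.08, 3.14, 0.001]
wrist_force: [0.9, -0.7, -0.4]
width: 0.993
grip_force: 0.0
```

Call:
{"api": "step_arm", "payload": {"targets": [[[0,0,0],[-8,-39,5],85],[[0,0,0],[-8,-39,5],85],[[0,0,0],[-8,-39,5],85],[[0,0,0],[-8,-39,5],85],[[0,0,0],[-8,-39,5],85]]}}

```text
time: 3.62
tool_pos: [0.4531, 0.0226, 0.2292]
tcp_rot: [-0.079, 3.139, 0.0]
wrist_force: [0.6, 0.4, 0.1]
width: 0.996
grip_force: 0.0
```

```bash
python3 -c "
from h import *
plan(.4663,-.0229,.146,.05)
save('side','a1.png',(200,60,460,255),3)"
```

```text
t 3.62 pos [0.4531 0.0226 0.2292] turn [0.     0.0014 0.0002] then shift [-10.9 -46.1  83.2] w 0.996 gf 0.0 q [-0.01 -0.1   2.14  0.    1.1  -1.63] F [0.6 0.4 0.1]
```

View pics/a1.png

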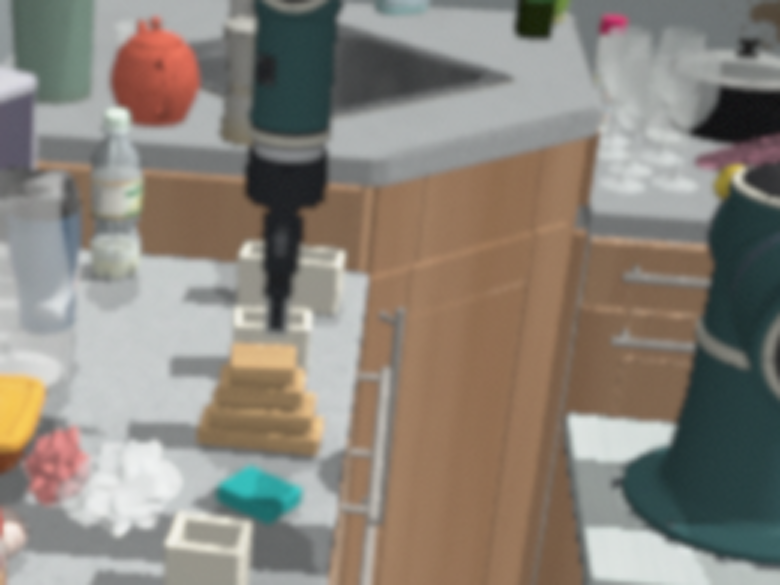

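The side picture shows the fingers at (280,310), just nearer the camera than the stack at (265,360). Going over it, then down onto the mini lid.

Call:
{"api": "step_arm", "payload": {"targets": [[[0,0,0],[-5.5,-23,5],85],[[0,0,0],[-5.4,-23,5],85],[[0,0,0],[0,0,24],85],[[0,0,0],[0,0,24],85],[[0,0,0],[0,0,10],85]]}}

```text
time: 4.08
tool_pos: [0.4646, -0.0211, 0.1584]
tcp_rot: [0.077, -3.137, -0.001]
wrist_force: [-0.8, -0.4, -0.4]
width: 0.994
grip_force: 0.0
```

```bash
python3 -c "
from h import *
plan(.4663,-.0229,.146,.05)
save('side','a2.png',(250,120,330,220),6)"
```

```text
t 4.08 pos [ 0.4646 -0.0211  0.1584] turn [ 0.0006 -0.0037 -0.0012] then shift [-1.6 -1.9 12.4] w 0.994 gf 0.0 q [-0.1   0.01  2.18  0.    0.95 -1.72] F [-0.8 -0.4 -0.4]
```

View pics/a2.png

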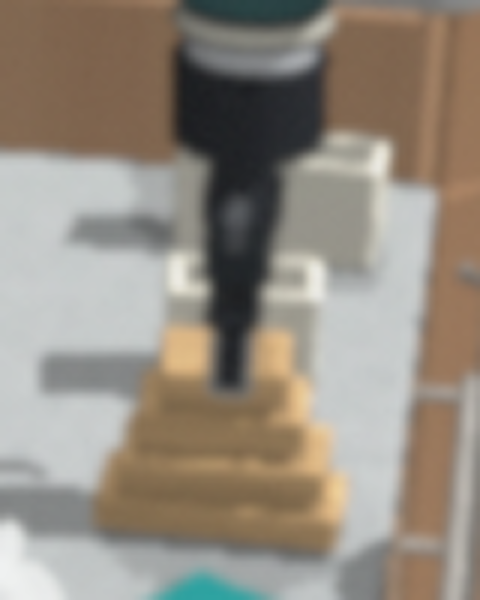

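The finger stands at (232,393) in the middle of the mini lid (160–295), so it is well centred. Next I check the tip height.

```bash
python3 -c "
from h import *
o,d=ray('side',288.7,185.5)
for y in(.022,.034): print(o+d*(y-o[1])/d[1])
"
```

```text
[0.45810437 0.022      0.09922391]
[0.45708779 0.034      0.10520799]
```

Call:
{"api": "step_arm", "payload": {"targets": [[[0,0,0],[-1.5,-1.8,12],85],[[0,0,0],[0,0,0],85]]}}

```text
time: 4.3
tool_pos: [0.467, -0.0222, 0.1479]
tcp_rot: [0.08, -3.138, -0.0]
wrist_force: [-0.8, 0.4, 0.8]
width: 0.994
grip_force: 0.0
```

Call:
{"api": "step_arm", "payload": {"targets": [[[0,0,0],[0,0,2],40],[[0,0,0],[0,0,0],40],[[0,0,0],[0,0,0],40],[[0,0,0],[0,0,0],40],[[0,0,0],[0,0,0],40]]}}

```text
time: 4.72
tool_pos: [0.4687, -0.0224, 0.1482]
tcp_rot: [-0.079, 3.138, -0.0]
wrist_force: [-0.3, 1.5, 5.2]
width: 0.624
grip_force: 42.5
```

Call:
{"api": "step_arm", "payload": {"targets": [[[0,0,0],[0,0,0],40],[[0,0,0],[0,0,0],40],[[0,0,0],[0,0,-8],40],[[0,0,0],[0,0,-20],40],[[0,0,0],[0,0,-20],40]]}}

```text
time: 5.13
tool_pos: [0.4664, -0.0225, 0.1944]
tcp_rot: [0.079, -3.137, -0.001]
wrist_force: [0.0, 0.4, -1.0]
width: 0.623
grip_force: 42.1
```

```bash
python3 -c "
from h import *
plan(.479,.2625,.2,-.04)
save('side','a3.png',(250,120,330,220),6)"
```

```text
t 5.13 pos [ 0.4664 -0.0225  0.1944] turn [ 0.0003 -0.0037  0.0902] then shift [ -1.2 285.3  -5.6] w 0.623 gf 42.1 q [-0.1  -0.03  2.15 -0.    1.03 -1.72] F [ 0.   0.4 -1. ]
```

View pics/a3.png

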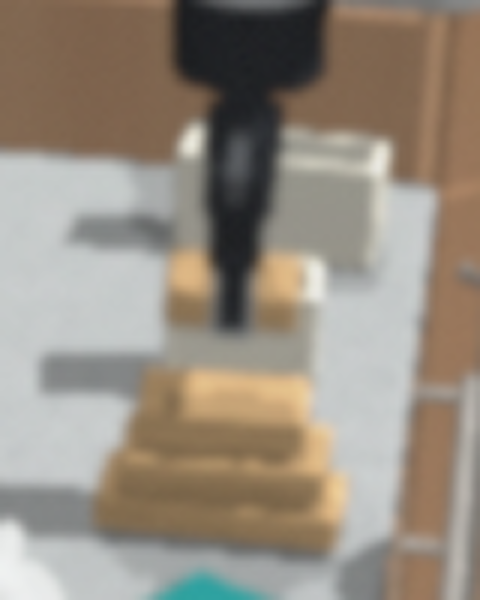

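The mini lid is lifted and the finger is centred on it (lid 168–298, finger 232). The rest of the stack is undisturbed. Carrying it to the mini box.

Call:
{"api": "step_arm", "payload": {"targets": [[[0,0,0.09],[0,0,0],40],[[0,0,0],[0,20,0],40],[[0,0,0],[0,36,0],40],[[0,0,0],[0,36,0],40],[[0,0,0],[0,36,0],40]]}}

```text
time: 5.6
tool_pos: [0.4726, 0.1063, 0.1949]
tcp_rot: [0.065, 3.141, -0.0]
wrist_force: [1.0, 0.1, -1.2]
width: 0.621
grip_force: 42.1
```

Call:
{"api": "step_arm", "payload": {"targets": [[[0,0,0],[0,36,0],40],[[0,0,0],[0,36,0],40],[[0,0,0],[0,36,0],40],[[0,0,0],[0,30,0],40],[[0,0,0],[0,19,0],40]]}}

```text
time: 6.02
tool_pos: [0.4788, 0.2651, 0.1949]
tcp_rot: [0.06, 3.141, 0.001]
wrist_force: [-0.2, -0.7, 0.2]
width: 0.623
grip_force: 42.1
```

Call:
{"api": "step_arm", "payload": {"targets": [[[0,0,0],[0,0,0],40],[[0,0,0],[0,0,0],40]]}}

```text
time: 6.18
tool_pos: [0.4787, 0.2628, 0.1945]
tcp_rot: [-0.059, -3.14, 0.001]
wrist_force: [-0.0, -0.9, -0.4]
width: 0.624
grip_force: 42.1
```

```bash
python3 -c "
from h import *
plan(.479,.2625,.137,-.04)
save('side','a4.png',(230,180,330,280),6)"
```

```text
t 6.18 pos [0.4787 0.2628 0.1945] turn [-0.0008 -0.0007  0.0026] then shift [-0.4 -0.3 57.5] w 0.624 gf 42.1 q [ 0.46  0.12  1.99 -0.    1.04 -1.08] F [-0.  -0.9 -0.4]
```

View pics/a4.png

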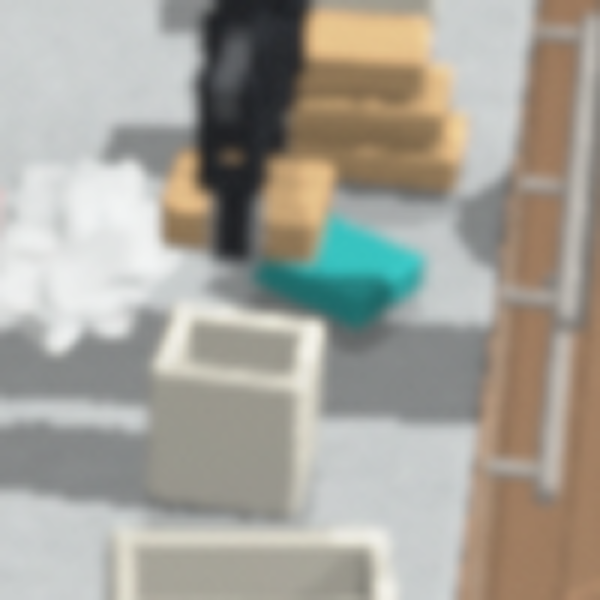

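The lid is held square above the mini box (lid front edge 165–313, box 150–308, parallel). Lowering.

Call:
{"api": "step_arm", "payload": {"targets": [[[0,0,0],[0,0,20],40],[[0,0,0],[0,0,20],40],[[0,0,0],[0,0,10],40],[[0,0,0],[0,0,6],40],[[0,0,0],[0,0,1],40]]}}

```text
time: 6.65
tool_pos: [0.4786, 0.2608, 0.1373]
tcp_rot: [-0.064, -3.139, 0.002]
wrist_force: [0.2, -0.1, -0.7]
width: 0.625
grip_force: 42.2
```

Call:
{"api": "step_arm", "payload": {"targets": [[[0,0,0],[0,0,0],40],[[0,0,0],[0,0,0],40]]}}

```text
time: 6.82
tool_pos: [0.4796, 0.2618, 0.1384]
tcp_rot: [0.064, 3.14, 0.0]
wrist_force: [0.9, 0.2, -0.8]
width: 0.626
grip_force: 42.2
```

Call:
{"api": "step_arm", "payload": {"targets": [[[0,0,0],[0,0,1.5],40],[[0,0,0],[0,0,0],40]]}}

```text
time: 6.98
tool_pos: [0.4794, 0.2622, 0.1367]
tcp_rot: [0.063, 3.14, 0.001]
wrist_force: [0.7, 1.0, -1.5]
width: 0.622
grip_force: 42.2
```

Call:
{"api": "step_arm", "payload": {"targets": [[[0,0,0],[0,0,1.5],40],[[0,0,0],[0,0,0],40]]}}

```text
time: 7.15
tool_pos: [0.4795, 0.2623, 0.1362]
tcp_rot: [0.062, 3.14, 0.0]
wrist_force: [-1.4, -2.6, 6.4]
width: 0.624
grip_force: 43.1
```

Seated, with contact at TCP 0.136. Releasing.

Call:
{"api": "step_arm", "payload": {"targets": [[[0,0,0],[0,0,0],85],[[0,0,0],[0,0,0],85],[[0,0,0],[0,0,0],85],[[0,0,0],[0,0,0],85],[[0,0,0],[0,0,0],85]]}}

```text
time: 7.57
tool_pos: [0.479, 0.2622, 0.1347]
tcp_rot: [-0.062, -3.141, 0.0]
wrist_force: [0.4, 0.6, 0.3]
width: 0.997
grip_force: 0.0
```

Call:
{"api": "step_arm", "payload": {"targets": [[[0,0,0],[0,0,-10],85],[[0,0,0],[0,0,-25],85],[[0,0,0],[0,0,-25],85],[[0,0,0],[0,-36,0],85],[[0,0,0],[0,-36,0],85]]}}

```text
time: 7.98
tool_pos: [0.4781, 0.1914, 0.1983]
tcp_rot: [0.057, 3.135, 0.003]
wrist_force: [-0.4, -0.2, -0.9]
width: 0.991
grip_force: 0.0
```

Call:
{"api": "step_arm", "payload": {"targets": [[[0,0,0],[0,-36,0],85],[[0,0,0],[0,0,0],85]]}}

```text
time: 8.15
tool_pos: [0.4742, 0.1499, 0.1955]
tcp_rot: [-0.067, -3.141, 0.004]
wrist_force: [-1.2, -0.9, -0.5]
width: 0.993
grip_force: 0.0
```

```bash
python3 - <<'E'
from h import *
np.set_printoptions(precision=4,suppress=True)
ims={n:read_camera(n) for n in('side','top')}
roi=dict(top=(160,195,198,240),side=(244,215,296,275))
M={n:woodmask(n,ims[n],roi[n]) for n in ims}
print({n:int(m.sum()) for n,m in M.items()})
for s in (['top','side'],['top'],['side']): print(s,*fit({n:M[n] for n in s},.066,.068,.088,(.479,.262,0)))
x,y,X,Y=roi['side'];a=cv2.resize(ims['side'][190:280,230:330],None,fx=5,fy=5)
b=cv2.resize(ims['top'][190:245,150:290],None,fx=5,fy=5)[:,:300]
cv2.imwrite('pics/a5.png',np.hstack([a,cv2.copyMakeBorder(b,0,450-275,0,0,0)])[:,:,::-1])
plan(.467,-.0236,.2,.045)
E
```

```text
Traceback (most recent call last):
  File "h.py", line 45, in woodmask
    return l==1+np.argmax(s[1:,4])
                ~~~~~~~~~^^^^^^^^^
ValueError: attempt to get argmax of an empty sequence
```

```bash
python3 - <<'E'
from h import *
np.set_printoptions(precision=4,suppress=True)
ims={n:read_camera(n) for n in('side','top')}
M={'side':woodmask('side',ims['side'],(244,215,296,275))}
print(*fit(M,.066,.068,.088,(.479,.262,0)))
a=cv2.resize(ims['side'][190:280,230:330],None,fx=4,fy=4)
b=cv2.resize(ims['top'][150:260,150:260],None,fx=3.2,fy=3.2)
cv2.imwrite('pics/a5.png',np.hstack([a,cv2.copyMakeBorder(b,0,360-b.shape[0],0,0,0)])[:,:,::-1])
plan(.467,-.0236,.2,.045)
E
```

```text
[0.4793 0.2601 0.0558] 0.8201301186375813
t 8.35 pos [0.4752 0.1548 0.1955] turn [ 0.0007  0.0009 -0.0851] then shift [  16.2 -177.9   -4.5] w 0.994 gf 0.0 q [ 0.26  0.03  2.08  0.    1.03 -1.27] F [ 0.2 -0.  -0.8]
```

View pics/a5.png

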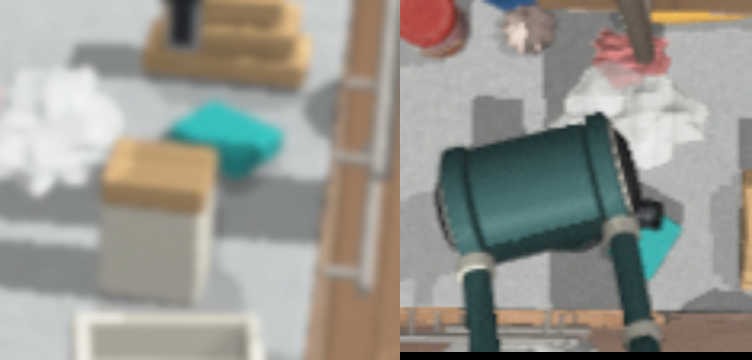

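The mini lid sits flush on its box in the side view (100–218, 140–212). Refitting the remaining stack while the top view is clear.

```bash
python3 - <<'E'
from h import *
np.set_printoptions(precision=4,suppress=True)
P=stackfit(['large','medium','small'],[.005,.03,.055],(.466,-0.024,0.03),dict(top=(246,195,290,246),side=(262,168,312,214)),tag='st2.png')
plan(*P[2][:2],.2,P[2][2])
E
```

```text
common [ 0.4662 -0.0242  0.0172] 0.8128826934090603
ious [np.float64(0.692), np.float64(0.941)]
large [ 0.4669 -0.0261  0.0247]
medium [ 0.4634 -0.0239  0.0115]
small [ 0.4658 -0.0239  0.0707]
t 8.45 pos [0.4751 0.1554 0.1952] turn [ 0.0005  0.0005 -0.1093] then shift [  21.9 -178.1   -4.8] w 0.995 gf 0.0 q [ 0.27  0.03  2.08  0.    1.03 -1.27] F [0.7 0.4 0.4]
```

View pics/st2.png

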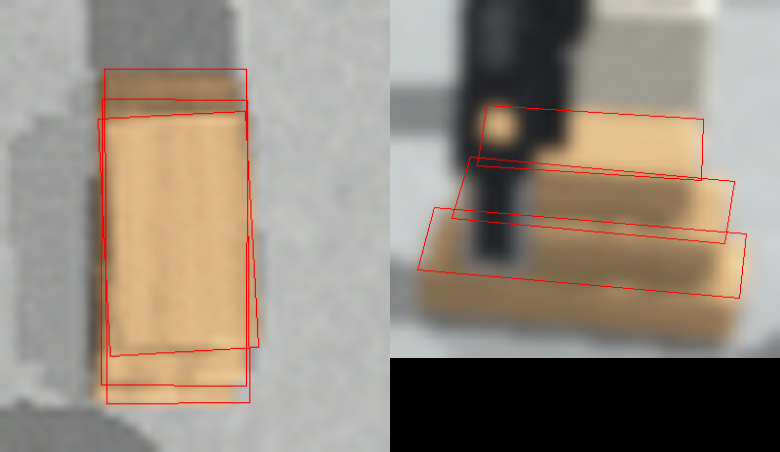

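Small lid target: (0.466, −0.025), yaw about 0.04.

Call:
{"api": "step_arm", "payload": {"targets": [[[0,0,-0.08],[0,0,0],85],[[0,0,0],[3.2,-36,0],85],[[0,0,0],[3.2,-36,0],85],[[0,0,0],[3.2,-36,0],85],[[0,0,0],[3.2,-36,0],85]]}}

```text
time: 8.87
tool_pos: [0.4679, 0.0099, 0.1949]
tcp_rot: [-0.068, 3.141, 0.0]
wrist_force: [0.5, 0.5, 0.0]
width: 0.996
grip_force: 0.0
```

Call:
{"api": "step_arm", "payload": {"targets": [[[0,0,0],[3.2,-36,0],85],[[0,0,0],[0,0,0],85],[[0,0,0],[0,0,30],85],[[0,0,0],[0,0,15],85],[[0,0,0],[0,0,0],85]]}}

```text
time: 9.28
tool_pos: [0.4638, -0.0251, 0.1466]
tcp_rot: [0.064, -3.134, -0.002]
wrist_force: [-0.6, 0.1, 0.4]
width: 0.992
grip_force: 0.0
```

```bash
python3 -c "
from h import *
plan(.466,-.025,.121,.04)"
```

```text
t 9.28 pos [ 0.4638 -0.0251  0.1466] turn [ 0.0014 -0.0067  0.0008] then shift [-2.2 -0.  25.6] w 0.992 gf 0.0 q [-0.11  0.03  2.19  0.    0.93 -1.72] F [-0.6  0.1  0.4]
```

Call:
{"api": "step_arm", "payload": {"targets": [[[0,0,0],[0,0,15],85],[[0,0,0],[0,0,11],85],[[0,0,0],[0,0,2],85],[[0,0,0],[0,0,0],85],[[0,0,0],[0,0,0],40]]}}

```text
time: 9.7
tool_pos: [0.4664, -0.0258, 0.1223]
tcp_rot: [-0.064, 3.141, 0.0]
wrist_force: [0.2, -0.4, 0.1]
width: 0.879
grip_force: 0.0
```

Call:
{"api": "step_arm", "payload": {"targets": [[[0,0,0],[0,0,0],40],[[0,0,0],[0,0,0],40],[[0,0,0],[0,0,0],40],[[0,0,0],[0,0,0],40],[[0,0,0],[0,0,0],40]]}}

```text
time: 10.12
tool_pos: [0.467, -0.0263, 0.1231]
tcp_rot: [-0.063, 3.139, -0.0]
wrist_force: [-0.2, -0.5, 5.8]
width: 0.624
grip_force: 42.6
```

```bash
python3 -c "
from h import *
plan(.466,-.025,.121,.04)"
```

```text
t 10.12 pos [ 0.467  -0.0263  0.1231] turn [-0.0003  0.0023  0.0001] then shift [1.  1.4 2.1] w 0.624 gf 42.6 q [-0.11  0.06  2.2   0.    0.87 -1.72] F [-0.2 -0.5  5.8]
```

Call:
{"api": "step_arm", "payload": {"targets": [[[0,0,0],[0,0,-8],40],[[0,0,0],[0,0,-20],40],[[0,0,0],[0,0,-25],40],[[0,0,0],[0,0,-22],40],[[0,0,0],[0,0,0],40]]}}

```text
time: 10.53
tool_pos: [0.4687, -0.0266, 0.2017]
tcp_rot: [-0.063, 3.133, -0.002]
wrist_force: [0.6, 0.2, 0.4]
width: 0.62
grip_force: 42.0
```

```bash
python3 - <<'E'
from h import *
np.set_printoptions(precision=4,suppress=True)
s=read_state();p=s['tool_pos'];im=read_camera('side')
# wood pixels near held lid vs predicted hull, col extents
P=boxpts(p[0],p[1],.04,.086,p[2]-.068,p[2]-.048);q=proj('side',P)
print('pred cols',q[:,0].min(),q[:,0].max(),'rows',q[:,1].min(),q[:,1].max())
h=cv2.cvtColor(im,cv2.COLOR_RGB2HSV).astype(int)
m=(h[...,0]>8)&(h[...,0]<28)&(h[...,1]>75)&(h[...,2]>60)
for r in range(int(q[:,1].min())-3,int(q[:,1].max())+6,2):
    c=np.where(m[r,262:320])[0]+262; print(r,c.min() if len(c) else None,c.max() if len(c) else None,len(c))
plan(.4745,-.191,.2,.1)
E
```

```text
pred cols 272.3712093176151 302.80607463261845 rows 157.07547652029876 172.58885413585273
154 None None 0
156 None None 0
158 275 283 9
160 274 301 21
162 274 301 21
164 274 300 19
166 274 300 19
168 274 300 18
170 293 300 8
172 None None 0
174 None None 0
176 None None 0
t 10.58 pos [ 0.4677 -0.0265  0.1997] turn [-0.001   0.0054 -0.06  ] then shift [   9.7 -164.4   -0.3] w 0.625 gf 42.0 q [-0.11 -0.04  2.14 -0.    1.03 -1.72] F [-0.7  0.2 -1.7]
```

The lid is centred in the grip. On to the small box.

Call:
{"api": "step_arm", "payload": {"targets": [[[0,0,-0.06],[0,0,0],40],[[0,0,0],[2,-33,0],40],[[0,0,0],[2,-36,0],40],[[0,0,0],[2,-36,0],40],[[0,0,0],[2,-36,0],40]]}}

```text
time: 11.0
tool_pos: [0.471, -0.1681, 0.1954]
tcp_rot: [0.159, -3.135, -0.002]
wrist_force: [0.4, 0.4, -0.0]
width: 0.625
grip_force: 42.1
```

Call:
{"api": "step_arm", "payload": {"targets": [[[0,0,0],[2,-23,0],40],[[0,0,0],[0,0,0],40],[[0,0,0],[0,0,20],40],[[0,0,0],[0,0,20],40],[[0,0,0],[0,0,0],40]]}}

```text
time: 11.42
tool_pos: [0.4688, -0.1886, 0.1518]
tcp_rot: [0.156, -3.129, -0.008]
wrist_force: [-2.0, 1.5, -2.0]
width: 0.622
grip_force: 42.2
```

```bash
python3 -c "
from h import *
read_camera('top')
plan(.4745,-.191,.138,.1)"
```

```text
t 11.47 pos [ 0.4696 -0.1888  0.1535] turn [ 0.0044 -0.007   0.0001] then shift [-4.6 -2.7 15.5] w 0.627 gf 42.2 q [-0.43  0.1   2.1   0.    0.95 -2.1 ] F [-0.   0.2 -0.9]
```

Call:
{"api": "step_arm", "payload": {"targets": [[[0,0,0],[0,0,0],40],[[0,0,0],[0,0,0],40],[[0,0,0],[0,0,0],40]]}}

```text
time: 11.72
tool_pos: [0.4733, -0.1904, 0.158]
tcp_rot: [-0.158, 3.136, -0.001]
wrist_force: [-0.2, -0.0, -0.4]
width: 0.621
grip_force: 42.2
```

```bash
python3 -c "
from h import *
plan(.4745,-.191,.138,.1)"
```

```text
t 11.72 pos [ 0.4733 -0.1904  0.158 ] turn [-0.0009  0.0017  0.0007] then shift [-1.2 -0.7 20. ] w 0.621 gf 42.2 q [-0.43  0.09  2.09  0.    0.95 -2.1 ] F [-0.2 -0.  -0.4]
```

Call:
{"api": "step_arm", "payload": {"targets": [[[0,0,0],[-1,-0.6,10],40],[[0,0,0],[0,0,7],40],[[0,0,0],[0,0,2],40],[[0,0,0],[0,0,0],40],[[0,0,0],[0,0,0],40]]}}

```text
time: 12.13
tool_pos: [0.4734, -0.1908, 0.1375]
tcp_rot: [0.157, -3.137, -0.001]
wrist_force: [0.0, 0.4, -0.4]
width: 0.622
grip_force: 42.2
```

Call:
{"api": "step_arm", "payload": {"targets": [[[0,0,0],[0,0,1.5],40],[[0,0,0],[0,0,0],40],[[0,0,0],[0,0,0],40]]}}

```text
time: 12.38
tool_pos: [0.4737, -0.1909, 0.1369]
tcp_rot: [-0.157, 3.138, -0.0]
wrist_force: [-2.4, 1.0, 3.9]
width: 0.624
grip_force: 45.9
```

Call:
{"api": "step_arm", "payload": {"targets": [[[0,0,0],[0,0,1],40],[[0,0,0],[0,0,0],40],[[0,0,0],[0,0,0],40]]}}

```text
time: 12.63
tool_pos: [0.4738, -0.191, 0.1367]
tcp_rot: [-0.157, 3.137, -0.0]
wrist_force: [-4.3, 2.5, 9.1]
width: 0.625
grip_force: 49.9
```

Call:
{"api": "step_arm", "payload": {"targets": [[[0,0,0],[0,0,0],85],[[0,0,0],[0,0,0],85],[[0,0,0],[0,0,0],85],[[0,0,0],[0,0,0],85],[[0,0,0],[0,0,0],85]]}}

```text
time: 13.05
tool_pos: [0.4734, -0.1909, 0.1351]
tcp_rot: [0.157, -3.137, -0.0]
wrist_force: [-0.6, 0.2, -0.4]
width: 0.993
grip_force: 0.0
```

Call:
{"api": "step_arm", "payload": {"targets": [[[0,0,0],[0,0,-10],85],[[0,0,0],[0,0,-25],85],[[0,0,0],[0,0,-25],85],[[0,0,0],[0,0,0],85],[[0,0,0],[0,0,0],85]]}}

```text
time: 13.47
tool_pos: [0.475, -0.1916, 0.198]
tcp_rot: [-0.157, 3.133, -0.004]
wrist_force: [-0.4, -0.1, -0.3]
width: 0.996
grip_force: 0.0
```

```bash
python3 - <<'E'
from h import *
np.set_printoptions(precision=4,suppress=True)
P=stackfit(['large','medium'],[.005,.03],(.466,-0.024,0.03),dict(top=(246,195,290,246),side=(262,178,312,214)),tag='st3.png')
plan(*P[1][:2],.2,P[1][2])
E
```

```text
common [ 0.4661 -0.0228  0.0186] 0.8875552317023456
ious [np.float64(0.854), np.float64(0.924)]
large [ 0.466  -0.0232  0.0242]
medium [ 0.4616 -0.0212  0.031 ]
t 13.57 pos [ 0.4733 -0.1907  0.1953] turn [ 0.0001 -0.0003  0.0692] then shift [  6.4 169.8  -4.7] w 0.996 gf 0.0 q [-0.43  0.05  2.06 -0.    1.03 -2.1 ] F [ 0.3  0.4 -0.1]
```

View pics/st3.png

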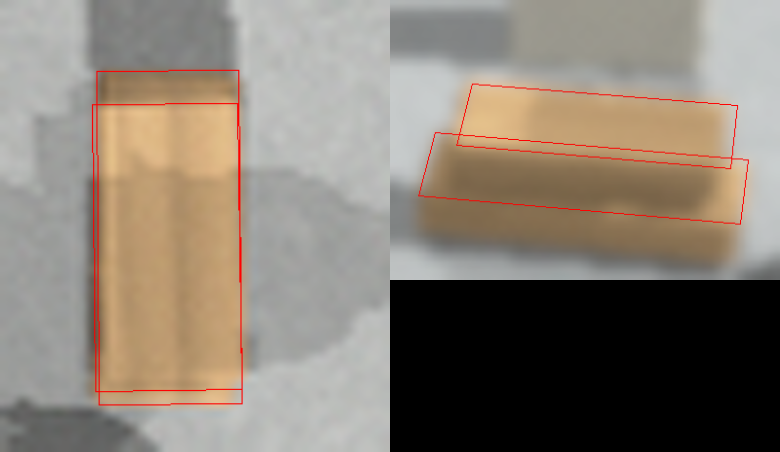

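Medium lid at (0.4625, −0.0225), yaw 0.025. Its outline matches in both views.

Call:
{"api": "step_arm", "payload": {"targets": [[[0,0,0.075],[0,0,0],85],[[0,0,0],[1.3,33,0],85],[[0,0,0],[1.3,36,0],85],[[0,0,0],[1.3,36,0],85],[[0,0,0],[1.3,36,0],85]]}}

```text
time: 13.98
tool_pos: [0.4634, -0.0488, 0.1939]
tcp_rot: [0.037, -3.138, -0.001]
wrist_force: [0.6, 0.6, -1.3]
width: 0.99
grip_force: 0.0
```

Call:
{"api": "step_arm", "payload": {"targets": [[[0,0,0],[1.3,27,0],85],[[0,0,0],[0,0,0],85],[[0,0,0],[0,0,35],85],[[0,0,0],[0,0,34],85],[[0,0,0],[0,0,0],85]]}}

```text
time: 14.4
tool_pos: [0.4572, -0.0227, 0.1198]
tcp_rot: [0.04, -3.128, -0.002]
wrist_force: [-1.2, 0.2, -1.0]
width: 1.0
grip_force: 0.0
```

Call:
{"api": "step_arm", "payload": {"targets": [[[0,0,0],[0,0,0],85],[[0,0,0],[0,0,0],85]]}}

```text
time: 14.57
tool_pos: [0.4629, -0.0236, 0.1267]
tcp_rot: [0.039, -3.141, 0.0]
wrist_force: [-0.2, -0.3, 1.4]
width: 0.996
grip_force: 0.0
```

```bash
python3 -c "
from h import *
plan(.4625,-.0225,.097,.025)"
```

```text
t 14.57 pos [ 0.4629 -0.0236  0.1267] turn [-0.     -0.0007 -0.0003] then shift [ 0.4  1.1 29.7] w 0.996 gf 0.0 q [-0.1   0.05  2.21 -0.    0.88 -1.7 ] F [-0.2 -0.3  1.4]
```

Call:
{"api": "step_arm", "payload": {"targets": [[[0,0,0],[0,1,18],85],[[0,0,0],[0,0,9],85],[[0,0,0],[0,0,3],85],[[0,0,0],[0,0,0],85],[[0,0,0],[0,0,0],40]]}}

```text
time: 14.98
tool_pos: [0.4633, -0.0223, 0.0971]
tcp_rot: [-0.039, 3.141, -0.0]
wrist_force: [0.2, 0.8, 0.3]
width: 0.875
grip_force: 0.0
```

Call:
{"api": "step_arm", "payload": {"targets": [[[0,0,0],[0,0,0],40],[[0,0,0],[0,0,0],40],[[0,0,0],[0,0,0],40],[[0,0,0],[0,0,0],40],[[0,0,0],[0,0,0],40]]}}

```text
time: 15.4
tool_pos: [0.4636, -0.0222, 0.0974]
tcp_rot: [-0.04, 3.14, -0.0]
wrist_force: [-0.5, -0.7, 7.3]
width: 0.626
grip_force: 42.8
```

```bash
python3 -c "
from h import *
plan(.4625,-.0225,.097,.025)"
```

```text
t 15.4 pos [ 0.4636 -0.0222  0.0974] turn [-0.0003  0.0018  0.0003] then shift [ 1.2 -0.2  0.4] w 0.626 gf 42.8 q [-0.1   0.1   2.22 -0.    0.81 -1.7 ] F [-0.5 -0.7  7.3]
```

Call:
{"api": "step_arm", "payload": {"targets": [[[0,0,0],[0,0,-8],40],[[0,0,0],[0,0,-25],40],[[0,0,0],[0,0,-35],40],[[0,0,0],[0,0,-35],40],[[0,0,0],[0,0,0],40]]}}

```text
time: 15.82
tool_pos: [0.467, -0.0224, 0.2068]
tcp_rot: [-0.04, 3.129, -0.002]
wrist_force: [2.0, 0.6, -0.2]
width: 0.624
grip_force: 42.5
```

Call:
{"api": "step_arm", "payload": {"targets": [[[0,0,0],[0,0,0],40],[[0,0,0],[0,0,0],40]]}}

```text
time: 15.98
tool_pos: [0.4623, -0.022, 0.1991]
tcp_rot: [0.04, -3.141, -0.0]
wrist_force: [-0.5, 0.8, -1.4]
width: 0.629
grip_force: 42.5
```

```bash
cat >> h.py <<'E'
def held(L,th,w=25):
    s=read_state();p=s['tool_pos'];im=read_camera('side')
    q=proj('side',boxpts(p[0],p[1],th,L,p[2]-.068,p[2]-.048))
    print('pred cols',np.round([q[:,0].min(),q[:,0].max()],1),'rows',np.round([q[:,1].min(),q[:,1].max()],1))
    h=cv2.cvtColor(im,cv2.COLOR_RGB2HSV).astype(int)
    m=(h[...,0]>8)&(h[...,0]<28)&(h[...,1]>75)&(h[...,2]>60)
    a,b=int(q[:,0].min())-8,int(q[:,0].max())+9
    for r in range(int(q[:,1].min())-2,int(q[:,1].max())+5,3):
        c=np.where(m[r,a:b])[0]+a; print(r,(c.min(),c.max(),len(c)) if len(c) else None)
E
python3 -c "
from h import *
held(.106,.025)
plan(.4522,.416,.2,.205)"
```

```text
pred cols [270.8 308.2] rows [158.3 174.6]
156 None
159 (np.int64(274), np.int64(303), 23)
162 (np.int64(273), np.int64(307), 28)
165 (np.int64(272), np.int64(306), 27)
168 (np.int64(272), np.int64(306), 27)
171 (np.int64(295), np.int64(305), 11)
174 None
177 None
t 16.03 pos [ 0.4616 -0.022   0.1982] turn [ 0.0006 -0.0024 -0.1798] then shift [-79.9 430.7  -1.8] w 0.627 gf 42.5 q [-0.1  -0.05  2.15  0.    1.04 -1.7 ] F [ 0.1  0.5 -1.5]
```

Call:
{"api": "step_arm", "payload": {"targets": [[[0,0,-0.09],[0,0,0],40],[[0,0,-0.09],[0,0,0],40],[[0,0,0],[-5,26,0],40],[[0,0,0],[-6.5,35,0],40],[[0,0,0],[-6.5,35,0],40]]}}

```text
time: 16.45
tool_pos: [0.4593, 0.0758, 0.1971]
tcp_rot: [0.317, -3.121, 0.0]
wrist_force: [0.3, -0.5, -0.1]
width: 0.623
grip_force: 42.5
```

Call:
{"api": "step_arm", "payload": {"targets": [[[0,0,0],[-6.5,35,0],40],[[0,0,0],[-6.5,35,0],40],[[0,0,0],[-6.5,35,0],40],[[0,0,0],[-6.5,35,0],40],[[0,0,0],[-6.5,35,0],40]]}}

```text
time: 16.87
tool_pos: [0.4552, 0.2546, 0.1969]
tcp_rot: [0.322, -3.121, 0.003]
wrist_force: [0.5, -0.4, -1.1]
width: 0.623
grip_force: 42.5
```

Call:
{"api": "step_arm", "payload": {"targets": [[[0,0,0],[-6.5,35,0],40],[[0,0,0],[-6.5,35,0],40],[[0,0,0],[-6.5,35,0],40],[[0,0,0],[-6.5,35,0],40],[[0,0,0],[-3.4,19,0],40]]}}

```text
time: 17.28
tool_pos: [0.4518, 0.4179, 0.1967]
tcp_rot: [0.324, -3.122, 0.001]
wrist_force: [1.1, -0.4, -0.7]
width: 0.621
grip_force: 42.6
```

Call:
{"api": "step_arm", "payload": {"targets": [[[0,0,0],[0,0,0],40],[[0,0,0],[0,0,20],40],[[0,0,0],[0,0,20],40],[[0,0,0],[0,0,0],40],[[0,0,0],[0,0,0],40]]}}

```text
time: 17.7
tool_pos: [0.4516, 0.413, 0.1561]
tcp_rot: [0.321, -3.119, 0.007]
wrist_force: [-0.2, 0.2, -0.7]
width: 0.625
grip_force: 42.6
```

```bash
python3 -c "
from h import *
plan(.4522,.416,.138,.205)
held(.106,.205)"
```

```text
t 17.7 pos [0.4516 0.413  0.1561] turn [-0.0037 -0.0065 -0.0002] then shift [-1.2  2.9 18.1] w 0.625 gf 42.6 q [ 0.7   0.28  1.87 -0.    1.   -1.08] F [-0.2  0.2 -0.7]
pred cols [248.2 297.6] rows [252.4 274.2]
250 None
253 (np.int64(255), np.int64(283), 17)
256 (np.int64(249), np.int64(293), 35)
259 (np.int64(249), np.int64(294), 35)
262 (np.int64(249), np.int64(295), 37)
265 (np.int64(250), np.int64(295), 36)
268 (np.int64(250), np.int64(295), 35)
271 (np.int64(250), np.int64(294), 33)
274 None
277 None
```

Call:
{"api": "step_arm", "payload": {"targets": [[[0,0,0],[0,0,0],40],[[0,0,0],[0,0,0],40]]}}

```text
time: 17.92
tool_pos: [0.4541, 0.4153, 0.1606]
tcp_rot: [-0.321, 3.124, 0.002]
wrist_force: [0.3, 1.0, -1.5]
width: 0.623
grip_force: 42.6
```

```bash
python3 -c "
from h import *
plan(.4522,.416,.138,.205)"
```

```text
t 17.92 pos [0.4541 0.4153 0.1606] turn [ 0.0009  0.0017 -0.0004] then shift [ 1.7  1.1 22.6] w 0.623 gf 42.6 q [ 0.7   0.28  1.87 -0.    0.99 -1.08] F [ 0.3  1.  -1.5]
```

Call:
{"api": "step_arm", "payload": {"targets": [[[0,0,0],[1,0.8,12],40],[[0,0,0],[0,0,7],40],[[0,0,0],[0,0,2],40],[[0,0,0],[0,0,0],40],[[0,0,0],[0,0,0],40]]}}

```text
time: 18.33
tool_pos: [0.4521, 0.4156, 0.138]
tcp_rot: [0.322, -3.125, 0.001]
wrist_force: [-0.1, 0.1, -1.9]
width: 0.625
grip_force: 42.6
```

Call:
{"api": "step_arm", "payload": {"targets": [[[0,0,0],[0,0,1.5],40],[[0,0,0],[0,0,0],40],[[0,0,0],[0,0,0],40]]}}

```text
time: 18.58
tool_pos: [0.4524, 0.4159, 0.1371]
tcp_rot: [-0.322, 3.125, 0.0]
wrist_force: [0.6, 0.1, -0.5]
width: 0.627
grip_force: 43.0
```

Call:
{"api": "step_arm", "payload": {"targets": [[[0,0,0],[0,0,1.2],40],[[0,0,0],[0,0,0],40],[[0,0,0],[0,0,0],40]]}}

```text
time: 18.83
tool_pos: [0.4524, 0.4156, 0.1357]
tcp_rot: [-0.322, 3.125, -0.0]
wrist_force: [1.0, 0.3, 0.8]
width: 0.625
grip_force: 42.8
```

Call:
{"api": "step_arm", "payload": {"targets": [[[0,0,0],[0,0,1],40],[[0,0,0],[0,0,0],40],[[0,0,0],[0,0,0],40]]}}

```text
time: 19.08
tool_pos: [0.4524, 0.4157, 0.1356]
tcp_rot: [-0.322, 3.125, -0.0]
wrist_force: [-0.3, -2.8, 5.9]
width: 0.623
grip_force: 43.5
```

Call:
{"api": "step_arm", "payload": {"targets": [[[0,0,0],[0,0,0],85],[[0,0,0],[0,0,0],85],[[0,0,0],[0,0,0],85],[[0,0,0],[0,0,0],85],[[0,0,0],[0,0,0],85]]}}

```text
time: 19.5
tool_pos: [0.4521, 0.4157, 0.1344]
tcp_rot: [0.322, -3.125, 0.0]
wrist_force: [-0.2, -0.3, -0.2]
width: 0.992
grip_force: 0.0
```

Call:
{"api": "step_arm", "payload": {"targets": [[[0,0,0],[0,0,-10],85],[[0,0,0],[0,0,-25],85],[[0,0,0],[0,0,-25],85],[[0,0,0],[0,0,0],85],[[0,0,0],[0,0,0],85]]}}

```text
time: 19.92
tool_pos: [0.4535, 0.4168, 0.1977]
tcp_rot: [-0.321, 3.121, 0.005]
wrist_force: [-0.0, 0.2, -0.2]
width: 0.997
grip_force: 0.0
```

```bash
python3 - <<'E'
from h import *
np.set_printoptions(precision=4,suppress=True)
P=stackfit(['large'],[.005],(.466,-0.023,0.02),dict(top=(246,195,290,246),side=(262,178,312,214)))
plan(*P[0][:2],.2,P[0][2])
E
```

```text
common [ 0.4666 -0.0217 -0.0129] 0.6224599287588652
ious [np.float64(0.307), np.float64(0.938)]
large [ 0.4666 -0.0217 -0.0129]
t 20.02 pos [0.452  0.4155 0.1946] turn [-0.0002 -0.0003  0.2181] then shift [ -20.2 -437.    -5.4] w 0.996 gf 0.0 q [ 0.7   0.24  1.85 -0.    1.06 -1.07] F [ 0.7 -0.7 -1.1]
```

```bash
python3 - <<'E'
from h import *
np.set_printoptions(precision=4,suppress=True)
im=read_camera('top')
for q in('lid_large_center','lid_medium_center'):
    for r in cut_out('top',q)[:3]: 
        print(q,r['score'],np.round(r['extent']))
        e=r['extent']
        if 246<(e[0]+e[2])/2<290: print(fit({'top':r['region']},.126,.005,.025,(.466,-.024,.02)))
m=woodmask('top',im,(240,190,295,250)); ys,xs=np.where(m);print(xs.min(),xs.max(),ys.min(),ys.max(),m.sum())
print(cv2.cvtColor(im,cv2.COLOR_RGB2HSV)[200:246:5,264])
plan(.4665,-.0235,.2,.02)
E
```

```text
lid_medium_center 0.85 [120. 208. 140. 244.]
256 272 203 240 585
[[ 60   4 133]
 [ 17 105 221]
 [ 17 100 221]
 [ 17 100 222]
 [ 18 101 224]
 [ 18 100 226]
 [ 18 102 229]
 [ 19  97 232]
 [ 15  75 219]
 [ 30   2 123]]
t 20.17 pos [0.4515 0.4151 0.1933] turn [-0.0015 -0.0023  0.1852] then shift [  -6.2 -438.8   -6.7] w 0.997 gf 0.0 q [ 0.7   0.24  1.85  0.    1.06 -1.07] F [ 0.3 -0.2  0.8]
```

```bash
python3 - <<'E'
from h import *
np.set_printoptions(precision=4,suppress=True)
m=woodmask('top',read_camera('top'),(244,195,292,243));s=woodmask('side',read_camera('side'),(262,178,312,214))
print(m.sum(),fit({'top':m},.126,.005,.025,(.466,-.024,.02)),fit({'top':m,'side':s},.126,.005,.025,(.466,-.024,.02)))
m2=woodmask('top',read_camera('top'),(115,200,150,245));s2=woodmask('side',read_camera('side'),(235,240,310,310))
print(m2.sum(),fit({'top':m2,'side':s2},.106,.068,.088,(.452,.416,.2)),fit({'side':s2},.106,.068,.088,(.452,.416,.2)))
E
```

```text
586 (array([ 0.4664, -0.0217, -0.0273]), np.float64(0.9419764279238441)) (array([ 0.4668, -0.0217, -0.011 ]), np.float64(0.6063385719570407))
240 (array([0.4537, 0.4152, 0.1734]), np.float64(0.5946680954127935)) (array([0.4556, 0.4111, 0.1666]), np.float64(0.8332934704616121))
```

Large lid at (0.4666, −0.0217), yaw about 0.

Call:
{"api": "step_arm", "payload": {"targets": [[[0,0,0.1],[0,0,0],85],[[0,0,0.1],[0,0,0],85],[[0,0,0],[-1.2,-26,0],85],[[0,0,0],[-1.2,-36,0],85],[[0,0,0],[-1.2,-36,0],85]]}}

```text
time: 20.78
tool_pos: [0.4562, 0.3173, 0.1944]
tcp_rot: [0.012, -3.141, 0.0]
wrist_force: [0.3, -0.5, 0.4]
width: 0.997
grip_force: 0.0
```

Call:
{"api": "step_arm", "payload": {"targets": [[[0,0,0],[-1.2,-36,0],85],[[0,0,0],[-1.2,-36,0],85],[[0,0,0],[-1.2,-36,0],85],[[0,0,0],[-1.2,-36,0],85],[[0,0,0],[-1.2,-36,0],85]]}}

```text
time: 21.2
tool_pos: [0.463, 0.1362, 0.1946]
tcp_rot: [-0.009, 3.141, -0.0]
wrist_force: [0.2, 0.2, -0.1]
width: 0.995
grip_force: 0.0
```

Call:
{"api": "step_arm", "payload": {"targets": [[[0,0,0],[-1.2,-36,0],85],[[0,0,0],[-1.2,-36,0],85],[[0,0,0],[-1.2,-36,0],85],[[0,0,0],[-1.2,-36,0],85],[[0,0,0],[-1.2,-15,0],85]]}}

```text
time: 21.62
tool_pos: [0.4699, -0.0246, 0.1947]
tcp_rot: [-0.005, 3.141, -0.002]
wrist_force: [0.3, 0.3, -0.6]
width: 0.994
grip_force: 0.0
```

Call:
{"api": "step_arm", "payload": {"targets": [[[0,0,0],[0,0,25],85],[[0,0,0],[0,0,35],85],[[0,0,0],[0,0,25],85],[[0,0,0],[0,0,0],85],[[0,0,0],[0,0,0],85]]}}

```text
time: 22.03
tool_pos: [0.4686, -0.0211, 0.1084]
tcp_rot: [0.008, -3.137, -0.001]
wrist_force: [0.5, -0.3, 0.4]
width: 0.994
grip_force: 0.0
```

Call:
{"api": "step_arm", "payload": {"targets": [[[0,0,0],[0,0,0],85]]}}

```text
time: 22.12
tool_pos: [0.471, -0.0212, 0.1107]
tcp_rot: [-0.008, 3.14, -0.0]
wrist_force: [0.2, -0.2, 0.9]
width: 0.997
grip_force: 0.0
```

```bash
python3 -c "
from h import *
plan(.4666,-.0217,.0735,.0)"
```

```text
t 22.12 pos [ 0.471  -0.0212  0.1107] turn [-0.0001  0.0012  0.0054] then shift [ 4.4 -0.5 37.2] w 0.997 gf 0.0 q [-0.1   0.09  2.2  -0.    0.85 -1.67] F [ 0.2 -0.2  0.9]
```

Call:
{"api": "step_arm", "payload": {"targets": [[[0,0,0],[4,-0.5,18],85],[[0,0,0],[0,0,13],85],[[0,0,0],[0,0,5],85],[[0,0,0],[0,0,0],85],[[0,0,0],[0,0,0],85]]}}

```text
time: 22.53
tool_pos: [0.4673, -0.0217, 0.075]
tcp_rot: [-0.009, 3.139, -0.0]
wrist_force: [0.1, -0.1, 0.3]
width: 0.995
grip_force: 0.0
```

Call:
{"api": "step_arm", "payload": {"targets": [[[0,0,0],[0,0,0],40],[[0,0,0],[0,0,0],40],[[0,0,0],[0,0,0],40],[[0,0,0],[0,0,0],40],[[0,0,0],[0,0,0],40]]}}

```text
time: 22.95
tool_pos: [0.4672, -0.0218, 0.0748]
tcp_rot: [-0.008, 3.14, -0.0]
wrist_force: [-0.8, -0.2, 6.3]
width: 0.624
grip_force: 42.3
```

Call:
{"api": "step_arm", "payload": {"targets": [[[0,0,0],[0,0,0],40]]}}

```text
time: 23.03
tool_pos: [0.4672, -0.0218, 0.0748]
tcp_rot: [-0.008, 3.14, -0.0]
wrist_force: [-1.2, -0.5, 6.6]
width: 0.623
grip_force: 42.3
```

Call:
{"api": "step_arm", "payload": {"targets": [[[0,0,0],[0,0,0],40],[[0,0,0],[0,0,-25],40],[[0,0,0],[0,0,-35],40],[[0,0,0],[0,0,-35],40],[[0,0,0],[0,0,-35],40]], "grip_force": 60}}

```text
time: 23.45
tool_pos: [0.4652, -0.0216, 0.2045]
tcp_rot: [0.008, -3.14, -0.0]
wrist_force: [1.7, 0.3, -0.9]
width: 0.619
grip_force: 64.0
```

Call:
{"api": "step_arm", "payload": {"targets": [[[0,0,0],[0,0,0],40],[[0,0,0],[0,0,0],40],[[0,0,0],[0,0,0],40]]}}

```text
time: 23.7
tool_pos: [0.4655, -0.0216, 0.2031]
tcp_rot: [0.008, -3.141, -0.0]
wrist_force: [0.8, 0.6, -1.2]
width: 0.615
grip_force: 64.2
```

```bash
python3 -c "
from h import *
held(.126,0)
plan(.4718,-.389,.2,-.055)"
```

```text
pred cols [266.2 310.8] rows [156.6 173.8]
154 None
157 (np.int64(279), np.int64(283), 5)
160 (np.int64(270), np.int64(304), 28)
163 (np.int64(269), np.int64(310), 34)
166 (np.int64(269), np.int64(310), 33)
169 (np.int64(274), np.int64(308), 26)
172 None
175 None
t 23.75 pos [ 0.4649 -0.0216  0.2022] turn [ 0.0003 -0.0028  0.0601] then shift [ -27.1 -366.5    2.2] w 0.619 gf 64.2 q [-0.1  -0.05  2.14  0.    1.05 -1.68] F [ 0.   0.2 -1.6]
```

Call:
{"api": "step_arm", "payload": {"targets": [[[0,0,0.06],[0,0,0],40],[[0,0,0],[-1.5,-26,0],40],[[0,0,0],[-2.7,-36,0],40],[[0,0,0],[-2.7,-36,0],40],[[0,0,0],[-2.7,-36,0],40]]}}

```text
time: 24.17
tool_pos: [0.4668, -0.1566, 0.2011]
tcp_rot: [-0.084, -3.136, -0.003]
wrist_force: [0.4, 0.1, -0.5]
width: 0.617
grip_force: 64.2
```

Call:
{"api": "step_arm", "payload": {"targets": [[[0,0,0],[-2.7,-36,0],40],[[0,0,0],[-2.7,-36,0],40],[[0,0,0],[-2.7,-36,0],40],[[0,0,0],[-2.7,-36,0],40],[[0,0,0],[-2.7,-36,0],40]]}}

```text
time: 24.58
tool_pos: [0.4704, -0.3373, 0.2006]
tcp_rot: [-0.087, -3.136, -0.005]
wrist_force: [0.1, -0.3, -0.8]
width: 0.616
grip_force: 64.2
```

Call:
{"api": "step_arm", "payload": {"targets": [[[0,0,0],[-2.7,-36,0],40],[[0,0,0],[-1.7,-16,0],40],[[0,0,0],[0,0,0],40],[[0,0,0],[0,0,20],40],[[0,0,0],[0,0,20],40]]}}

```text
time: 25.0
tool_pos: [0.4736, -0.3882, 0.1628]
tcp_rot: [0.087, 3.14, 0.001]
wrist_force: [-0.8, 0.2, -0.9]
width: 0.619
grip_force: 64.2
```

Call:
{"api": "step_arm", "payload": {"targets": [[[0,0,0],[0,0,0],40],[[0,0,0],[0,0,0],40],[[0,0,0],[0,0,0],40],[[0,0,0],[0,0,0],40]]}}

```text
time: 25.33
tool_pos: [0.4742, -0.3884, 0.1647]
tcp_rot: [0.085, 3.139, -0.001]
wrist_force: [0.6, -0.5, -0.2]
width: 0.621
grip_force: 64.1
```

```bash
python3 -c "
from h import *
held(.126,-.055)
plan(.473,-.389,.139,-.055)
save('side','b1.png',(250,90,350,180),6)"
```

```text
pred cols [278.4 315. ] rows [127.6 141.2]
125 (np.int64(270), np.int64(323), 44)
128 (np.int64(270), np.int64(323), 46)
131 (np.int64(270), np.int64(323), 48)
134 (np.int64(270), np.int64(323), 47)
137 (np.int64(270), np.int64(323), 47)
140 (np.int64(270), np.int64(323), 35)
143 (np.int64(270), np.int64(323), 18)
t 25.38 pos [ 0.4743 -0.3887  0.1651] turn [-0.0012  0.0017  0.0008] then shift [ 1.3 -0.4 26.1] w 0.62 gf 64.1 q [-0.73  0.27  1.87  0.    1.   -2.24] F [-0.5 -0.9 -0.9]
```

View pics/b1.png

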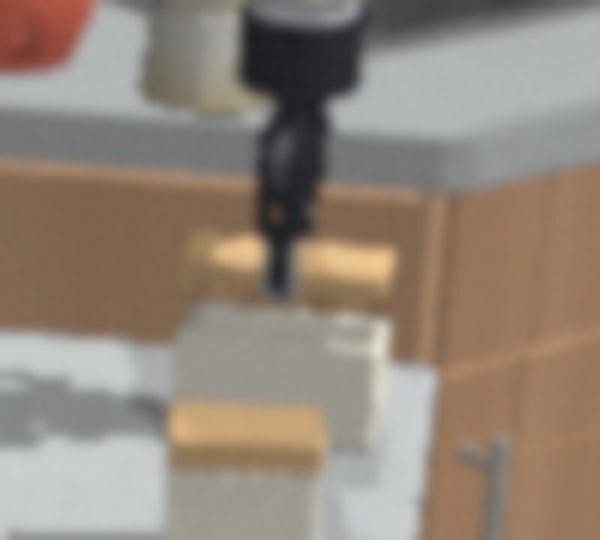

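The lid (185–396) sits a few mm toward −x in the hand relative to the box (175–390), so I shift about 1.5 mm and lower.

Call:
{"api": "step_arm", "payload": {"targets": [[[0,0,0],[-1.5,-0.4,14],40],[[0,0,0],[0,0,8],40],[[0,0,0],[0,0,3],40],[[0,0,0],[0,0,0],40],[[0,0,0],[0,0,0],40]]}}

```text
time: 25.85
tool_pos: [0.4747, -0.3888, 0.1381]
tcp_rot: [-0.086, -3.14, -0.001]
wrist_force: [-0.5, 1.3, 0.9]
width: 0.616
grip_force: 64.3
```

Call:
{"api": "step_arm", "payload": {"targets": [[[0,0,0],[0,0,1.2],40],[[0,0,0],[0,0,0],40],[[0,0,0],[0,0,0],40]]}}

```text
time: 26.1
tool_pos: [0.4748, -0.389, 0.138]
tcp_rot: [-0.086, -3.14, -0.001]
wrist_force: [-3.4, 1.1, 6.6]
width: 0.616
grip_force: 64.9
```

Call:
{"api": "step_arm", "payload": {"targets": [[[0,0,0],[0,0,1.2],40],[[0,0,0],[0,0,0],40],[[0,0,0],[0,0,0],40]]}}

```text
time: 26.35
tool_pos: [0.4749, -0.389, 0.138]
tcp_rot: [-0.086, -3.14, -0.001]
wrist_force: [-4.3, 3.4, 12.4]
width: 0.617
grip_force: 65.6
```

Call:
{"api": "step_arm", "payload": {"targets": [[[0,0,0],[0,0,0],85],[[0,0,0],[0,0,0],85],[[0,0,0],[0,0,0],85],[[0,0,0],[0,0,0],85],[[0,0,0],[0,0,0],85]]}}

```text
time: 26.77
tool_pos: [0.4749, -0.389, 0.1358]
tcp_rot: [-0.086, -3.14, -0.001]
wrist_force: [-0.1, -0.5, -0.9]
width: 0.997
grip_force: 0.0
```

Call:
{"api": "step_arm", "payload": {"targets": [[[0,0,0],[0,0,-10],85],[[0,0,0],[0,0,-25],85],[[0,0,0],[0,0,-30],85],[[0,0,0],[0,25,0],85],[[0,0,0],[0,36,0],85]]}}

```text
time: 27.18
tool_pos: [0.4803, -0.3313, 0.2055]
tcp_rot: [0.091, 3.134, -0.009]
wrist_force: [0.0, 0.9, -0.6]
width: 0.994
grip_force: 0.0
```

Call:
{"api": "step_arm", "payload": {"targets": [[[0,0,0],[0,36,0],85],[[0,0,0],[0,36,0],85],[[0,0,0],[0,36,0],85],[[0,0,0],[0,36,0],85],[[0,0,0],[0,36,0],85]]}}

```text
time: 27.6
tool_pos: [0.4882, -0.147, 0.2022]
tcp_rot: [0.087, 3.139, -0.0]
wrist_force: [0.5, 0.4, 0.7]
width: 0.995
grip_force: 0.0
```

Call:
{"api": "step_arm", "payload": {"targets": [[[0,0,0],[0,36,0],85],[[0,0,0],[0,36,0],85],[[0,0,0],[0,36,0],85],[[0,0,0],[0,36,0],85],[[0,0,0],[0,20,0],85]]}}

```text
time: 28.02
tool_pos: [0.4972, 0.0183, 0.2022]
tcp_rot: [0.084, 3.139, 0.002]
wrist_force: [0.7, -1.0, -0.3]
width: 0.995
grip_force: 0.0
```

```bash
python3 - <<'E'
from h import *
np.set_printoptions(precision=4,suppress=True)
t=read_camera('top');s=read_camera('side')
B=dict(large=(.4718,-.389,-.055),medium=(.4522,.416,.205),small=(.4745,-.191,.10),mini=(.479,.2625,-.04))
ov=cv2.resize(t,None,fx=4,fy=4,interpolation=cv2.INTER_CUBIC)
for k,b in B.items():
    q=proj('top',boxpts(*b,LEN[k],.088,.088))[[0,2,6,4]];lo=np.int32(q.min(0)-4);hi=np.int32(q.max(0)+5)
    cv2.polylines(ov,[np.round(q*4+1.5).astype(int)],True,(255,0,0),1)
    m=woodmask('top',t,(*lo,*hi));print(k,m.sum(),*fit({'top':m},LEN[k],.068,.088,b))
a=ov[780:1000,440:820];b=ov[780:1000,1200:1580]
c=cv2.resize(s[110:310,220:340],None,fx=1.8,fy=1.8)
c=cv2.copyMakeBorder(c,0,440-c.shape[0],0,0,0)[:440]
cv2.imwrite('pics/fin.png',np.hstack([np.vstack([a,b]),c])[:,:,::-1])
print(read_state()['time'],read_state()['tool_pos'])
E
```

```text
large 688 [ 0.4742 -0.3872 -0.0574] 0.9214010390480979
medium 601 [0.4539 0.4183 0.2036] 0.9036939313984169
small 441 [ 0.4749 -0.1895  0.101 ] 0.9064387610846935
mini 356 [ 0.479   0.2628 -0.0192] 0.9211591387404889
28.1167 [0.4974 0.0181 0.2021]
```

View pics/fin.png

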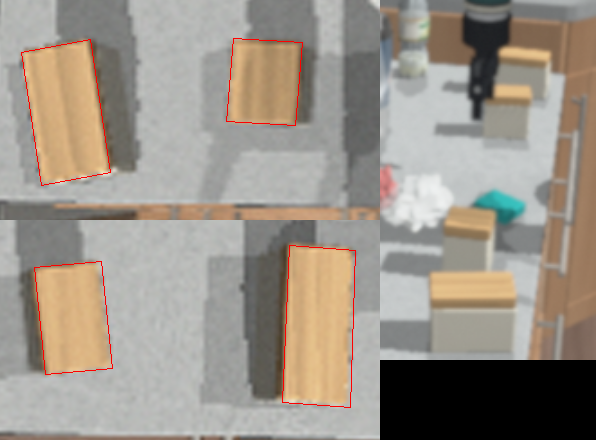

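All four lids lie flat and square on their boxes, within about 3 mm of the measured rims, and the gripper is clear. Handing in.

```bash
python3 -c "
from workcell import *
print(finish_job())"
```

```text
the job is handed in; nothing more can be done
None
```

All four lids are on their own boxes, flat, square and within about 3 mm of centre in the last camera check; the arm stayed clear of the jam jar and garlic, and I handed the job in at about 28 s (no verdict was returned).

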